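Turn a small cheese over in the hinged turning cradle

TASK

Lay the small round drum-shaped cheese flat inside the open slatted holder of the turning cradle and fold the lid fully shut over it. Then swing the closed holder by its steel bar all the way over to its stop, so that the cheese lies upside down in the shut holder, and let go.

Things in the scene. Friction and masses are not known exactly. Their poses are not given: they have to be found in the camera images.
- cheese: Cheese to turn: small yellow straight-sided round drum, paler top, diameter 64 mm, height 40, 0.14 kg. Origin at the centre of its underside, z up through its top. Not wanted: a square cheese (75 x 75 x 34) and a flatter, wider round one (diameter 96 x 24) near it.
- stand: Fixed steel cradle, two posts (inner faces y=+-67 mm, tops z=90). Origin on the table below its centre, z up, x away from robot (yaw to 0.3). It carries a pale slatted wooden holder on a pivot along y at x=0, z=75. At joint holder=0 its tray, centred at x=y=0, is 100 x 100 mm outside, 88 x 88 inside, open on top, rim z=75, floor z=61; a steel bar along y, 12 thick, stands out at x=-110, z=75.
- lid (a joint): Angle of the lid to the tray, rad: 0 shut, 1.65-1.85 at start (upright, leaning away). Slatted box half, hinged on the tray's far rim (stand x=50 mm, z=75, axis y); shut, it is 100 x 100, 30 deep inside, outer face 36 above the hinge. Middle slat at y=0. Stiff: stays where left, even upside down; takes 0.4 N m (5 N at 85 mm). Push it from behind, then down; this presses the holder on its 0 stop.
- holder (a joint): Angle of the whole holder (tray, bar, lid) on its pivot, rad: 0 at start, at its stop; 3.14 turned right over, at its far stop, lid beneath. Grows as the bar is lifted up and over, away from the robot: bar axis at stand x=-110 cos(angle), z=75+110 sin(angle) mm. Bar is bare for y=-36..36 mm, 54 mm clear of the tray wall, can roll in the fingers. Stiff: 0.5 N m (5 N at the bar), stays where left.
Not all that is in view belongs to the job. What is shaped like the cheese but blue is not meant.

How it is judged:
By the outcome, as a careful person would: the job done as asked, in the order asked, and still so for the second after the job is handed in, with the robot touching nothing.
It also fails if it takes over 69 s, if anything falls off the work surface, if the arm or the gripper's body presses on something with over 40 N, if the wrist force passes 120 N, or if a joint passes its speed limit or range.

ROBOT

A 7-joint arm with a two-finger parallel gripper is mounted at the origin on the work surface. World frame = base frame: x ahead of the robot, y to its left, z up, the work surface at z = 0. Lengths are in m, angles in rad, forces in N, time in s.
With the tool pointing down it reaches from about 0.425 to 0.875 m from the base axis. Payload 8.4 kg.
Tool frame: the origin (TCP) lies at the very end of the fingers, on their centre line; the grasp point (between the pads) lies 19 mm behind it; z points along the fingers, y is the line along which they close (so a half turn about z gives the same grasp; the last joint's range is limited). The gripper opens to 87 mm and grips with 3 to 60 N. Pads are 19 mm wide; open, the fingers measure 117 mm over their backs; the gripper's body (75 mm by 190 mm) begins 51 mm behind the grasp point.
Start: joints at [1.234, 0.333, 0.04, 1.465, -0.013, 1.343, -0.059], TCP at [0.153, -0.632, 0.223] pointing down, gripper open.
Joint ranges: [-2.58, 2.58], [-0.38, 2.09], [-1.3, 1.39], [0.25, 2.4], [-1.5, 4.64], [0.08, 2.09], [-2.65, 2.65]. Speed limits (rad/s): [2.22, 2.22, 2.79, 2.79, 3.14, 3.14, 3.14].

INTERFACE

Orientations are given as a unit quaternion [x, y, z, w].
In Python, from workcell import manip, readout, snapshot, camera_info, search_frame, cut_out, mark_of gives the robot as it stands. Calls block until the motion is done:
- manip.move_ptp(position, orientation): joint-space move of the TCP to a pose.
- manip.movel(position, rot=None, feed=0.15, stop_force=None): straight line of the TCP; rot=None keeps the orientation; feed is the mean speed in m/s. With stop_force (N) it stops when the force on the tool has changed by that much, and returns True; else False.
- manip.goto_joints(angles): joint-space move.
- manip.command_gripper(opening, newtons=None): opening from 0.0 (shut) to 1.0 (fully open); newtons is the grip in N (None keeps the last); returns when the fingers have stopped.
- manip.wait(seconds).
- manip.solve_ik(position, orientation): joint angles nearest the present ones, or None.
- readout.observe(): the state.
- snapshot(name): name is "side" or "top"; returns the picture (480x640x3 uint8, blue, green, red); there is no depth.
- camera_info(name): a dict with "K" (3x3 intrinsics, pixels), "origin" and "rotation" of the camera in the world. Camera axes: x right, y up, looking along -z (the intrinsics and any distortion apply to the point x, -y, -z); pixel columns grow to the right and rows downward; lengths in m; the calibration is good to about 2 mm. A picture is of the moment at which its call begins. camera_info takes no time and is no camera call.
A pose or a line that the arm cannot do raises manip.MotionError and nothing moves.
- manip.job_done(): hands the job in; it is judged then, once.
Trained networks look in the newest picture that a camera, given by its name, has taken for a name from the list of things; names that differ only in an ending like _2 or _b are one class to them, and where a whole thing is asked for, a point or a joint stands for the part that bears it (a point fixed in the world has none). Each returns a list of dicts, best first, with "confidence" (0 to 1); they miss things now and then, are a little off and sometimes report something else, mostly with a low value. They report only what shows in the picture. A call takes as long as a camera call. They do not tell look-alikes from the thing itself.
- search_frame(camera, thing): "location" ([column, row] in pixels, amid what is visible of it).
- cut_out(camera, thing): "region" (480x640 bool, what is visible of it) and "location" ([column, row] in pixels, amid what is visible of it).
- mark_of(camera, thing): "location" ([column, row] in pixels: a listed point, or the origin of a listed thing).
The state is a dict: "clock": time; "joints": joint angles; "joint_vel": joint speeds; "effort": joint torques, N m; "ee_pos": TCP position; "tool_rot": TCP orientation; "wrist_force": force on the tool from outside, world axes, zero at the start; "torque": the same for the moment, N m; "width": opening from 0.0 (shut) to 1.0 (fully open); "gripper_force": force on a finger pad.
Only numpy, scipy, OpenCV 4.12 (cv2) and the standard library are available. Lean on these libraries where they do the work, as an engineer would, in place of code of your own. Each camera call takes 0.05 s, during which the arm holds its last target. There are 200 camera calls.

## Working session

There is one attempt and no reset: what is moved stays moved. The work goes in short steps, each a Python script; the robot and the scene stay as the last script left them, time stands still between calls to the robot, and variables do not carry over. Pictures are saved under pics/ and viewed, at most 10 in all, crops included, and the job is handed in when it is done.

```bash
mkdir -p pics; ls
python3 - <<'E'
from workcell import *
import cv2
for n in("top","side"):
    im=snapshot(n);cv2.imwrite(f"pics/{n}0.png",im)
    c=camera_info(n);print(n,c)
    for t in("cheese","stand"):
        print(t,[(d["confidence"],d["location"]) for d in search_frame(n,t)],[(d["confidence"],d["location"]) for d in mark_of(n,t)])
o=readout.observe();print(o)
E
```

```text
pics
top {'K': array([[484.49589454,   0.        , 316.19759296],
       [  0.        , 484.49589454, 239.92885589],
       [  0.        ,   0.        ,   1.        ]]), 'origin': array([ 0.42642677, -0.07117325,  0.71394122]), 'rotation': array([ 0.04252939, -0.07230441, -0.70400343,  0.70522514])}
cheese [(0.66, [333.6, 185.1]), (0.63, [416.9, 202.4])] [(0.92, [331.4, 189.9]), (0.69, [415.3, 204.9])]
stand [(0.93, [199.5, 221.6])] [(0.81, [204.4, 238.9])]
side {'K': array([[477.17537626,   0.        , 323.62671661],
       [  0.        , 477.17537626, 242.18820391],
       [  0.        ,   0.        ,   1.        ]]), 'origin': array([ 0.25443266, -0.72955355,  0.54860623]), 'rotation': array([ 0.45117332, -0.08872946, -0.19113216,  0.86720137])}
cheese [(0.9, [377.2, 256.1]), (0.77, [401.0, 302.4])] [(0.83, [402.9, 309.0]), (0.62, [378.1, 265.8])]
stand [(0.85, [309.9, 201.4])] [(0.88, [300.8, 230.4])]
{'clock': 0.5, 'joints': array([ 1.23375686,  0.33324189,  0.03989248,  1.46548481, -0.01340348,
        1.34330936, -0.05849341]), 'joint_vel': array([-6.31615131e-04, -9.33122923e-04,  4.78672885e-04,  7.83342335e-05,
        9.15256595e-04, -2.34346740e-03,  1.17328706e-03]), 'effort': array([-1.53551282e-03, -6.55554128e+01,  1.33140374e+00, -4.03753209e+01,
       -5.99573809e-02,  3.59649304e-02,  5.46239107e-05]), 'ee_pos': array([ 0.15311521, -0.63163244,  0.22247714]), 'tool_rot': array([ 9.92938488e-01,  1.18630309e-01, -1.00120108e-05, -8.84921930e-05]), 'wrist_force': array([-0.16582898,  0.75591132, -0.44684014]), 'torque': array([-0.00741035,  0.02379886, -0.03027446]), 'gripper_force': 0.0, 'width': 0.999291781410492}
```

View pics/top0.png

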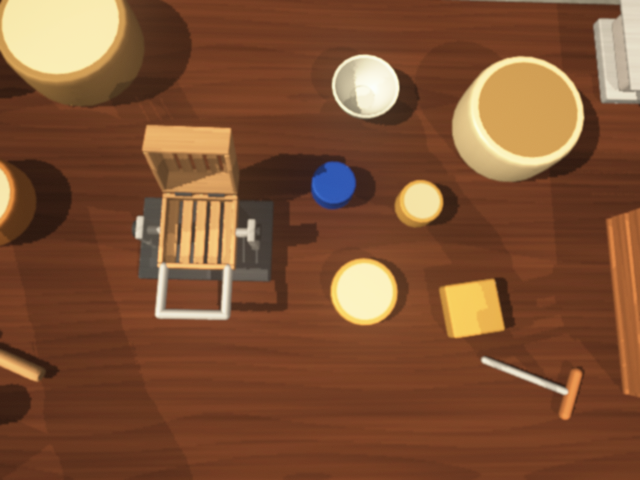

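View pics/side0.png

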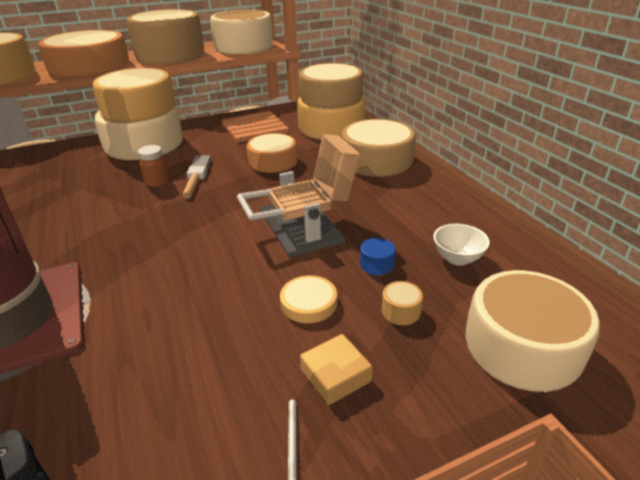

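Candidates: yellow drum at top (419,203) / side (401,302); blue look-alike (333,185)/(378,257); flat round (364,291)/(309,298); square (472,308)/(337,368). By description I choose the small yellow one; checking that in a crop alongside the stand.

```bash
cat > h.py <<'E'
import numpy as np, cv2
from scipy.spatial.transform import Rotation as R
from scipy.optimize import least_squares
from workcell import *
C={n:camera_info(n) for n in("top","side")}
def proj(n,P):
    c=C[n];p=(np.atleast_2d(P)-c["origin"])@R.from_quat(c["rotation"]).as_matrix()
    p=p*[1,-1,-1];q=p@c["K"].T;return q[:,:2]/q[:,2:]
def plane(n,uv,z):
    c=C[n];d=np.linalg.inv(c["K"])@[uv[0],uv[1],1];d=R.from_quat(c["rotation"]).apply(d*[1,-1,-1])
    return c["origin"]+d*(z-c["origin"][2])/d[2]
def tri(a,b):
    return least_squares(lambda x:np.r_[proj("top",x)[0]-a,proj("side",x)[0]-b],[.5,0,.03])
E
python3 - <<'E'
from h import *
t=cv2.imread("pics/top0.png");s=cv2.imread("pics/side0.png")
z=lambda a:cv2.resize(a,None,fx=2.8,fy=2.8,interpolation=cv2.INTER_CUBIC)
a=z(t[120:330,130:280]);b=np.vstack([z(s[130:260,230:365]),z(t[163:243,352:487])])
cv2.imwrite("pics/crop.png",np.hstack([a,b]))
f=tri([415.3,204.9],[402.9,309]);print("cheese",f.x,f.fun)
f=tri([204.4,238.9],[300.8,230.4]);print("stand",f.x,f.fun)
for n,ch in(("top",[419,203]),("side",[401,302])):
    for d in cut_out(n,"cheese"):
        m=d["region"];ys,xs=np.nonzero(m);print(n,d["confidence"],d["location"],xs.min(),xs.max(),ys.min(),ys.max())
for uv in([158,315],[229,315]): print(plane("top",uv,.081))
for z_ in (0,.04): print(plane("top",[422,202],z_))
E
```

```text
cheese [ 0.59950677 -0.25269251  0.00342478] [ 0.38124524 -1.11087872 -1.2110539   0.39691511]
stand [ 0.54803415  0.06762036 -0.01878785] [ 0.11577526 -0.39795745 -0.57362647  0.10706888]
top 0.7 [335.9, 186.8] 312 355 161 208
top 0.58 [418.8, 203.8] 395 442 179 226
side 0.85 [375.0, 257.4] 360 395 239 274
side 0.77 [403.1, 298.1] 382 421 282 324
[0.43230336 0.10400346 0.081     ]
[0.43218438 0.01408287 0.081     ]
[ 0.60323007 -0.26341994  0.        ]
[ 0.59332431 -0.25264893  0.04      ]
```

View pics/crop.png

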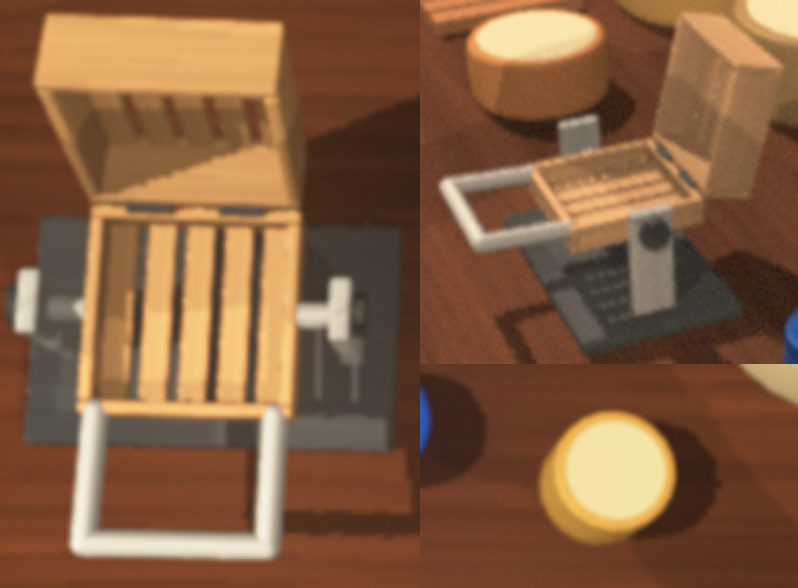

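```bash
cat > fit.py <<'E'
from h import *
def W(p,P):
    c,s=np.cos(p[2]),np.sin(p[2]);P=np.atleast_2d(P)
    return np.c_[p[0]+c*P[:,0]-s*P[:,1],p[1]+s*P[:,0]+c*P[:,1],P[:,2]]
def L(a,b,y,t): return [.05-a*np.cos(t)+b*np.sin(t),y,.075+a*np.sin(t)+b*np.cos(t)]
def pts(t,yb):
    h=.05
    k=[[-h,h,.075],[-h,-h,.075],[h,h,.075],[h,-h,.075],[-.11,yb,.075],[-.11,-yb,.075]]
    return np.array(k+[L(.1,0,h,t),L(.1,0,-h,t),L(.1,.036,h,t),L(.1,.036,-h,t)])
T=np.array([[80,412],[296,415],[92,207],[301,212],[84,545],[268,548],[35,88],[275,97],[47,15],[283,24]])/2.8+[130,120]
S=np.array([[535,172],[570,228],[655,142],[703,197],[450,185],[478,243],[683,14],[738,48],[np.nan]*2,[780,68]]);S=(S-[420,0])/2.8+[230,130]
def res(p):
    P=W(p,pts(p[3],p[4]));return np.nan_to_num(np.r_[(proj("top",P)-T).ravel(),(proj("side",P)-S).ravel()])
if __name__=="__main__":
    f=least_squares(res,[.54,.06,0,1.75,.042],loss="soft_l1");print(f.x);print(res(f.x).reshape(-1,2).round(1).tolist())
    # cheese: match silhouette extents in both views
    a=np.linspace(0,2*np.pi,60);ring=np.c_[.032*np.cos(a),.032*np.sin(a)]
    cyl=np.r_[np.c_[ring,0*a],np.c_[ring,0*a+.04]]
    def rc(q):
        r=[]
        for n,b in(("top",(395,443,179,227)),("side",(382,422,282,325))):
            u=proj(n,cyl+[q[0],q[1],0]);r+=[u[:,0].min()-b[0],u[:,0].max()-b[1],u[:,1].min()-b[2],u[:,1].max()-b[3]]
        return np.array(r)
    g=least_squares(rc,[.595,-.25],loss="soft_l1");print(g.x,rc(g.x).round(1))
    print([manip.solve_ik([g.x[0],g.x[1],.03],R.from_euler("xyz",[np.pi,0,y]).as_quat()) is not None for y in(0,.5,1,1.57,-1.57)])
E
python3 fit.py
```

```text
[ 0.54326524  0.05794918 -0.02110743  1.81034189  0.04202651]
[[-0.7, -0.1], [-1.0, 0.6], [0.4, -1.1], [0.7, -0.7], [0.7, -1.1], [0.7, -0.8], [-0.5, -0.4], [1.2, -0.8], [-0.2, -0.2], [0.7, -0.4], [-4.8, -2.6], [-1.4, 0.6], [-2.5, -1.6], [-0.6, 0.4], [-1.9, 0.7], [-0.3, 0.3], [-3.2, -1.3], [-1.9, 5.6], [0.0, 0.0], [-0.1, -0.7]]
[ 0.59635355 -0.25302241] [-0.4  1.1 -0.5 -0.1 -1.6  0.2 -1.6  0.6]
[True, True, True, True, True]
```

Crop confirms the yellow straight drum with paler top (not the blue, flat or square one); the stand is fitted at (0.543, 0.058, yaw −0.02), lid ≈1.81. Check reach for all phases, then pick.

```bash
cat >> h.py <<'E'
ST=np.array([.5433,.0579,-.021])
def w(x,y,z):
    c,s=np.cos(ST[2]),np.sin(ST[2]);return np.array([ST[0]+c*x-s*y,ST[1]+s*x+c*y,z])
def q(yaw,tilt=0): # tilt>0: fingers lean so tips point toward the robot (-x)
    return (R.from_euler("z",ST[2])*R.from_euler("y",tilt)*R.from_euler("z",yaw)*R.from_euler("x",np.pi)).as_quat()
def bar(p,g=.019,r=.11): return w(-r*np.cos(p),0,.075+r*np.sin(p)-g)
def ob(s=""):
    o=readout.observe();print(s,round(o["clock"],2),o["ee_pos"].round(4),"F",o["wrist_force"].round(1),"w",round(o["width"]*87,1),"g",round(o["gripper_force"],1),flush=True);return o
E
python3 - <<'E'
from h import *
ik=lambda p,r:manip.solve_ik(p,r)
for y in(np.pi/2,-np.pi/2):
  for t in(0,.2,-.2):
    print(y,t,[None if (s:=ik(bar(p),q(y,t))) is None else s[[0,3,5,6]].round(2).tolist() for p in(0,.8,1.57,2.4,3.14)])
print(ik(w(.002,0,.08),q(0)),ik(w(.16,0,.15),q(0)),ik(w(.16,0,.28),q(0)),ik(w(-.11,0,.15),q(np.pi/2)))
c=np.array([.5964,-.253])
manip.move_ptp([*c,.18],q(0))
ob()
manip.movel([*c,.016],feed=.12,stop_force=15);ob()
manip.command_gripper(0.0,25);ob()
manip.movel([*c,.20],feed=.15);ob()
for n in("top","side"): cv2.imwrite(f"pics/{n}1.png",snapshot(n))
cv2.imwrite("pics/b.png",np.hstack([cv2.imread("pics/top1.png")[60:360,200:600],cv2.imread("pics/side1.png")[120:420,200:600]]))
E
```

```text
1.5707963267948966 0 [[0.67, 2.11, 0.94, -0.4], [0.7, 1.96, 1.11, -0.33], [0.61, 1.76, 1.22, -0.4], [0.48, 1.6, 1.23, -0.45], [0.41, 1.59, 1.13, -0.49]]
1.5707963267948966 0.2 [[0.61, 1.96, 1.17, -0.46], [0.58, 1.81, 1.33, -0.39], [0.46, 1.59, 1.44, -0.4], [0.34, 1.41, 1.46, -0.4], [0.31, 1.39, 1.37, -0.42]]
1.5707963267948966 -0.2 [[0.75, 2.27, 0.7, -0.29], [0.8, 2.12, 0.89, -0.18], [0.73, 1.93, 0.97, -0.34], [0.61, 1.79, 0.98, -0.51], [0.57, 1.78, 0.91, -0.63]]
-1.5707963267948966 0 [None, None, [0.82, 1.75, 1.27, 2.62], [0.63, 1.6, 1.29, 2.57], [0.6, 1.59, 1.24, 2.5]]
-1.5707963267948966 0.2 [[0.73, 1.95, 1.2, 2.61], [0.81, 1.8, 1.38, 2.6], [0.64, 1.58, 1.49, 2.62], [0.55, 1.4, 1.55, 2.57], [0.52, 1.38, 1.5, 2.54]]
-1.5707963267948966 -0.2 [[-1.27, 2.34, 0.76, 2.56], [-1.3, 2.19, 0.97, 2.56], None, [0.71, 1.78, 1.01, 2.57], [0.67, 1.78, 0.97, 2.43]]
[ 0.50788493  0.3632005  -0.81703334  1.84498595  0.30114014  1.06195978
 -2.01740207] [ 0.35443116  0.59672455 -0.74389614  1.36908767  0.40271338  1.32905975
 -1.98963634] [ 0.34789365  0.54009067 -0.78491589  1.18143121  0.37196907  1.55981504
 -1.95663558] [ 0.74902347 -0.00632521 -0.9639534   2.01031203 -0.00573184  1.13489407
 -0.23350039]
 2.7 [ 0.5958 -0.2545  0.1801] F [ 0.2  0.9 -0.2] w 86.9 g 0.0
 4.22 [ 0.597  -0.2532  0.0169] F [ 0.2 -0.1 -0.1] w 87.3 g 0.0
 4.77 [ 0.5964 -0.253   0.0161] F [0.3 0.1 1.2] w 63.9 g 25.0
 6.14 [ 0.5959 -0.2528  0.1988] F [ 0.5 -0.9 -1.9] w 63.1 g 25.0
```

View pics/b.png

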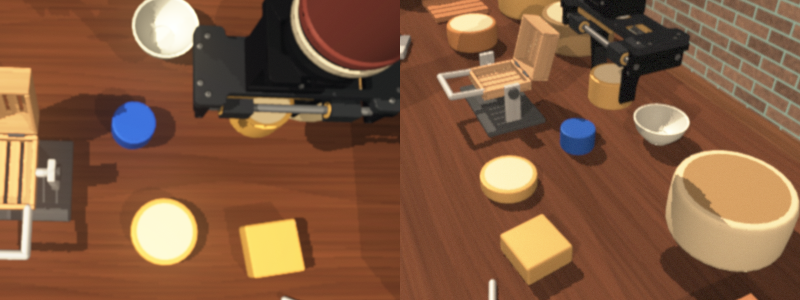

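The picture shows the yellow drum between the fingers (side crop at (605,85)), tray empty. Placing it.

Run:
```python
from h import *
manip.movel(w(.002,0,.22),q(0),feed=.2);ob()
manip.movel(w(.002,0,.10),feed=.12);manip.wait(.2);ob()
print(manip.movel(w(.002,0,.075),feed=.04,stop_force=5));ob()
manip.command_gripper(.88);ob()
manip.movel(w(.002,0,.24),feed=.15);ob()
manip.command_gripper(0,20)
manip.movel(w(.165,0,.24),feed=.2);ob()
for n in("top","side"): cv2.imwrite(f"pics/{n}2.png",snapshot(n))
cv2.imwrite("pics/c.png",cv2.resize(np.hstack([cv2.imread("pics/top2.png")[60:330,100:300],cv2.imread("pics/side2.png")[60:330,200:400]]),None,fx=2,fy=2))
```

```text
7.97 [0.5454 0.0567 0.2198] F [ 0.3 -0.4 -1. ] w 63.4 g 25.0
 9.32 [0.5457 0.0579 0.1006] F [ 0.4  0.  -2.8] w 63.6 g 25.0
True
 9.88 [0.5449 0.0578 0.0768] F [-0.3  0.3  4.9] w 63.2 g 25.0
 10.45 [0.5443 0.0576 0.0765] F [-0.4  0.8  0. ] w 76.5 g 0.0
 11.69 [0.5448 0.0577 0.239 ] F [-0.8  0.7 -0.4] w 76.3 g 0.0
 14.05 [0.7078 0.0547 0.24  ] F [-0.   0.8  0.3] w 0.3 g 0.0
```

View pics/c.png

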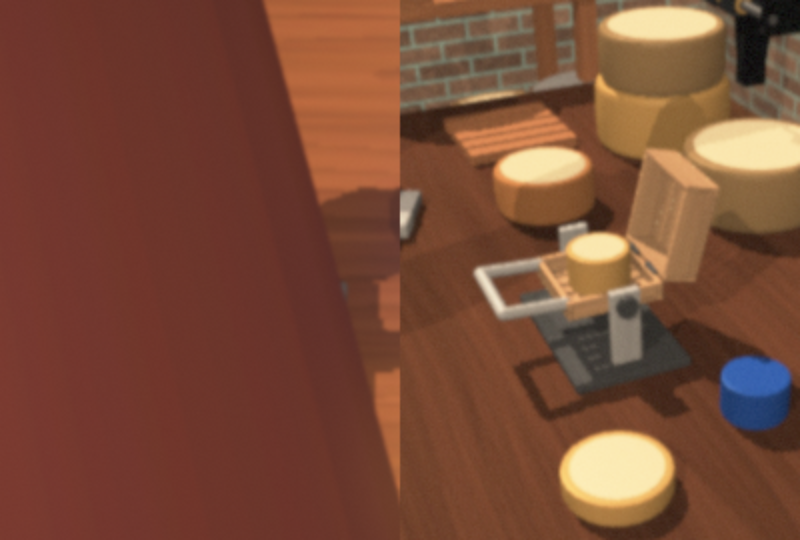

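The side crop shows the drum standing flat in the tray at (598,265), lid still up. Closing the lid.

Run:
```python
from h import *
from fit import L
def tcp(t):
    a,b=np.array(L(.085,.036,0,t)),np.array(L(.1,.036,0,t))
    return w(max(a[0],b[0] if t>np.pi/2 else a[0])+.010,0,a[2])
manip.movel(w(.165,0,tcp(1.85)[2]),feed=.15);ob()
for t in np.linspace(1.85,.12,10):
    hit=manip.movel(tcp(t),feed=.07,stop_force=30);ob(f"{t:.2f} {hit}")
    if hit: break
else:
    p=w(-.025,0,.104);print(manip.movel(p,feed=.03,stop_force=18));ob("press")
    manip.wait(.2);ob()
    manip.movel(w(-.025,0,.25),feed=.2)
    manip.movel(w(-.025,-.12,.25),feed=.2)
cv2.imwrite("pics/side3.png",cv2.resize(snapshot("side")[90:300,200:450],None,fx=2.5,fy=2.5))
```

```text
14.93 [0.7088 0.0545 0.148 ] F [ 0.5 -0.6 -0.1] w 0.8 g 0.0
1.85 False 15.68 [0.6658 0.0552 0.1471] F [ 0.7 -0.3 -0.6] w 0.4 g 0.0
1.66 False 16.12 [0.6477 0.0556 0.1566] F [ 0.2 -0.3  0.2] w 0.5 g 0.2
1.47 False 16.54 [0.63   0.056  0.1633] F [0.3 0.1 0.9] w 1.1 g 0.3
1.27 False 16.94 [0.6127 0.0564 0.1667] F [2.  0.7 0.5] w 0.6 g 0.6
1.08 False 17.34 [0.5949 0.0568 0.1669] F [ 0.8  0.3 -0.4] w 1.0 g 0.6
0.89 False 17.74 [0.5773 0.0571 0.1635] F [ 0.6 -0.7  0.2] w 0.4 g 0.3
0.70 False 18.14 [0.5607 0.0575 0.157 ] F [-0.9  0.5 -0.5] w 0.2 g 0.2
0.50 False 18.54 [0.5459 0.0578 0.1474] F [-0.7 -0.4 -0. ] w 0.2 g 0.0
0.31 False 18.94 [0.5332 0.0581 0.1352] F [0.6 0.2 1.3] w 0.7 g 0.0
0.12 False 19.34 [0.523  0.0583 0.1207] F [ 0.8 -0.8  0.4] w 0.5 g 0.0
True
press 19.77 [0.52   0.0585 0.1113] F [-2.5 -0.4 10.4] w 0.5 g 5.0
 19.98 [0.52   0.0585 0.1113] F [-4.3 -0.4  9.6] w 0.4 g 5.2
```

View pics/side3.png

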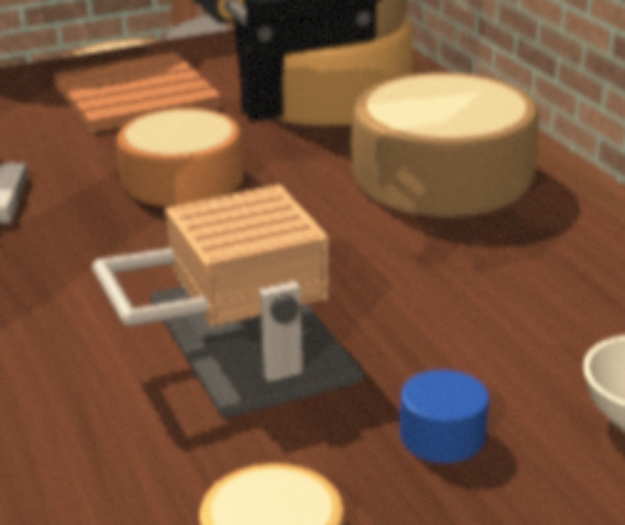

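Side crop shows the lid fully shut on the tray (top at (245,230)), pressed down at z=0.111 as expected. Now the bar.

Run:
```python
from h import *
manip.move_ptp(w(-.11,0,.22),q(np.pi/2));ob()
manip.command_gripper(.46)
manip.movel(bar(0)+[0,0,.05],feed=.15);manip.wait(.2);ob()
print(manip.movel(bar(0)-[0,0,.002],feed=.05,stop_force=12));manip.wait(.2);ob()
manip.command_gripper(0,8);manip.wait(.2);ob("grip")
cv2.imwrite("pics/side4.png",cv2.resize(snapshot("side")[90:300,150:400],None,fx=2.5,fy=2.5))
```

```text
22.88 [0.4335 0.0604 0.2202] F [ 0.1  0.5 -0. ] w 0.5 g 0.0
 24.92 [0.4339 0.0603 0.1068] F [-0.   0.1  0.2] w 39.9 g 0.0
False
 26.31 [0.4335 0.0602 0.0542] F [ 0.1 -0.6 -0.2] w 40.1 g 0.0
grip 27.12 [0.4338 0.0602 0.0541] F [ 4.5  0.9 -2.9] w 11.7 g 8.0
```

View pics/side4.png

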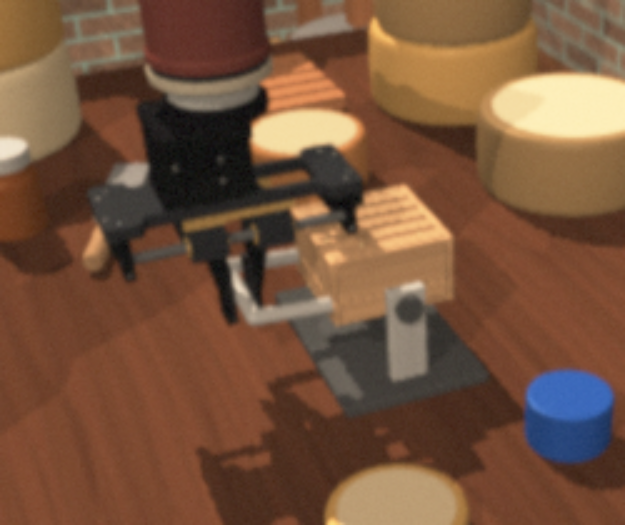

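The fingers hold the bar at crop (240,275), width 11.7 mm. Swinging over.

Run:
```python
from h import *
manip.command_gripper(0,40)
for p in np.linspace(0,3.14159,15)[1:]:
    hit=manip.movel(bar(p,.0205),feed=.1,stop_force=45);o=ob(f"{p:.2f} {hit}")
    if hit or o["width"]*87<9: break
else:
    print(manip.movel(bar(3.20,.0205),feed=.03,stop_force=25));manip.wait(.3);ob("stop")
cv2.imwrite("pics/side5.png",cv2.resize(snapshot("side")[60:300,200:450],None,fx=2.5,fy=2.5))
```

```text
0.22 False 27.78 [0.4371 0.0601 0.0796] F [ 6.4 -0.3  0.9] w 10.4 g 40.0
0.45 False 28.18 [0.4462 0.0599 0.1027] F [12.4 -1.4 -3.2] w 10.2 g 40.0
0.67 False 28.58 [0.4609 0.0597 0.123 ] F [ 23.4  -0.6 -17.6] w 10.0 g 40.8
0.90 False 28.98 [0.477  0.0591 0.1388] F [ 24.9   0.9 -27.4] w 9.7 g 41.7
1.12 False 29.38 [0.4949 0.0587 0.1508] F [ 12.9   1.  -20.5] w 10.4 g 41.6
1.35 False 29.78 [0.5173 0.0581 0.1593] F [  5.9   0.5 -24.9] w 10.4 g 41.8
1.57 False 30.18 [0.5428 0.0575 0.1635] F [  3.1  -1.6 -23.1] w 10.0 g 40.9
1.80 False 30.58 [0.5672 0.057  0.1614] F [ -1.7  -2.  -17. ] w 10.4 g 40.0
2.02 False 30.98 [0.5915 0.0565 0.1545] F [-2.9 -3.6 -8.3] w 10.4 g 40.1
2.24 False 31.38 [0.6132 0.0561 0.1421] F [ 1.1 -4.4 -2. ] w 10.9 g 40.0
2.47 False 31.78 [0.63   0.0557 0.124 ] F [ 2.3 -4.9 -2.8] w 10.9 g 40.2
2.69 False 32.18 [0.6428 0.0555 0.103 ] F [ 1.8 -5.2 -3.1] w 10.7 g 40.1
2.92 False 32.58 [0.6507 0.0554 0.0796] F [ 1.4 -4.9 -4.1] w 10.5 g 40.1
3.14 False 32.98 [0.6538 0.0554 0.0553] F [ 2.9 -5.1 -3.2] w 10.4 g 40.2
True
stop 33.53 [0.6538 0.0553 0.0522] F [-2.3 -1.4  8. ] w 10.2 g 39.4
```

View pics/side5.png

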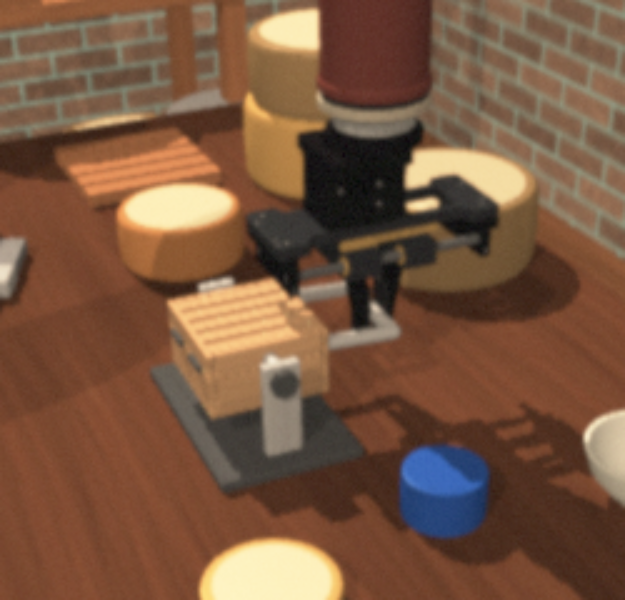

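Crop shows the holder turned right over, bar on the far side at (375,335). Release, then confirm the stop with a light press on the bar.

Run:
```python
from h import *
manip.command_gripper(.46);manip.wait(.2);ob("open")
manip.movel(w(.11,0,.13),feed=.1);ob()
manip.command_gripper(0,20)
print(manip.movel(w(.11,0,.074),feed=.03,stop_force=14));manip.wait(.1);ob("press")
manip.movel(w(.11,0,.25),feed=.15)
manip.move_ptp(w(.02,-.3,.27),q(np.pi/2));ob()
manip.wait(.3)
a=snapshot("side")[100:300,200:400];b=snapshot("top")[60:330,100:300]
cv2.imwrite("pics/end.png",np.hstack([cv2.resize(a,(400,400)),cv2.resize(b,(400,540))[:400]]))
```

```text
open 34.59 [0.653  0.0532 0.0494] F [-1.1  0.3 -0.4] w 39.9 g 0.0
 35.55 [0.6528 0.0554 0.1292] F [-0.1  0.2  0.2] w 40.2 g 0.0
True
press 38.05 [0.6533 0.0556 0.0813] F [-2.4 -0.7  8. ] w 0.4 g 4.0
 40.53 [ 0.5578 -0.2405  0.2699] F [-1.3  0.4 -0.3] w 0.9 g 0.0
```

View pics/end.png

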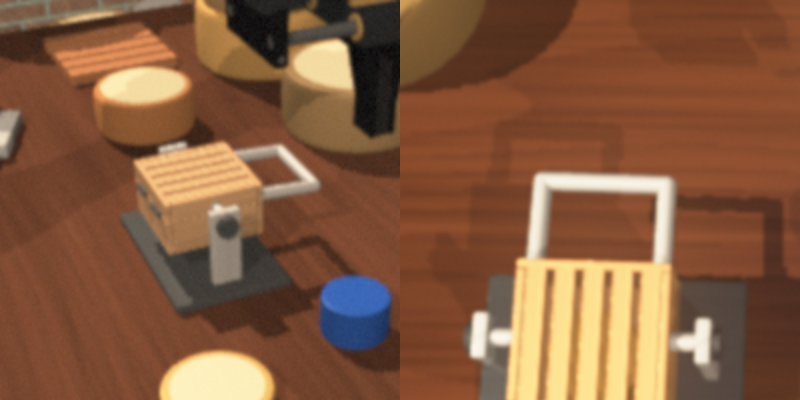

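The pictures show the holder level and upside down, with the lid shut beneath it. The bar is on the far side (top view (605,180)) and its top is at z=0.081, so it is at its stop. The robot is clear.

```bash
python3 -c "
from workcell import *
print(manip.job_done())"
```

```text
the job is handed in; nothing more can be done
None
```

The yellow drum cheese lies upside down in the shut holder, which is turned over to its far stop and released; I handed the job in at about 41 s on the robot clock, and the judged result was not reported back.

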